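Code the garage remote to the gate receiver

ROBOT

A 6-joint arm with a two-finger parallel gripper is mounted at the origin on the work surface. World frame = base frame: x ahead of the robot, y to its left, z up, the work surface at z = 0. Lengths are in m, angles in degrees, forces in N, time in s.
With the tool pointing down it reaches from about 0.275 to 0.85 m from the base axis. Payload 5.2 kg.
Tool frame: the origin (TCP) lies where the fingers leave the gripper's body, on its centre line; the fingertips stand 73 mm ahead of it and the grasp point (between the pads) lies 54 mm ahead of it (r.hold_point_z is the distance from the TCP to the grasp point, in m); z points along the fingers, y is the direction in which the jaws open and shut (so a half turn about z gives the same grasp; the last joint's range is limited). The gripper opens to 85 mm and grips with 20 to 120 N. Pads are 22 mm wide; open, the fingers measure 114 mm over their backs; the gripper's body (76 mm by 85 mm) begins 54 mm behind the grasp point. The pads swing forward as they close: fully open they stand 13 mm farther back than shut.
Start: joints at [-86.161, 14.817, 87.949, -0, 77.235, -11.62], TCP at [0.147, -0.53, 0.304] pointing down, gripper open.
Joint ranges: [-179.93, 179.93], [-52.35, 119.4], [10.71, 147.94], [-69.91, 249.91], [12.55, 155.21], [-178.61, 178.61]. Speed limits (degrees/s): [147.25, 147.25, 180, 180, 180, 180].

INTERFACE

Orientations are given as [roll, pitch, yaw] about the fixed x, y, z axes, in that order (R = Rz(yaw) Ry(pitch) Rx(roll)).
In Python, from bench import r, imaging, workorder gives the robot as it stands. The module is installed in compiled form; this text tells all that it offers.
- The arm moves only by the tool apply_moves, never from a script. Its argument "moves" is a list that holds one entry, the list of rows, each a list of 7 numbers: the turn, a rotation vector about the tool's x, y, z in units of 5 degrees (1.0 is 5 degrees), then the shift along the tool's x, y, z in cm, then the closure in counts, from 0 (fully open) to 255 (shut). A call has 1 to 8 rows; each row is the pose to reach, as a shift and turn from the pose commanded when the call began, along the tool's axes at that moment; what a row does not reach only later rows make up. A row lasts 1/8 s, in which the tool goes at most 62.5 mm and 10.7 degrees, less where a joint would pass 70% of its speed; a pose out of reach is approached as far as the arm can. A call with a gripper value outside its range is refused whole. The fingers move at their own pace and stop on an object; "squeeze" is the grip in N (left out, the last holds). Time passes only in rows, so rows that repeat a pose let the fingers close. It gives the time, the measured TCP pose, the force and the opening at its end, in the units of the state.
- r.observe(): the state, without advancing time (a new reading comes with each control period).
- imaging.snapshot(name): name is "side" or "top"; returns (picture, depth): 400x640x3 uint8, blue, green, red; 400x640 float32, m along the optical axis (not along the pixel's ray), 0 where there is no reading.
- imaging.camera_info(name): a dict with "K" (3x3 intrinsics, pixels), "world_to_cam" (4x4, takes a point from world to camera coordinates). Camera axes: x right, y down, z forward; pixel columns grow to the right and rows downward; lengths in m; the calibration is good to about 2 mm. A picture is of the moment at which its call begins. camera_info takes no time and is no camera call.
- workorder.close_job(): hands the job in, once; it reports no verdict.
The state is a dict: "time_s": time; "q": joint angles; "qd": joint speeds; "effort": joint torques, N m; "tcp_pos": TCP position; "ee_rot": TCP orientation; "wrist_force": force on the tool from outside, world axes, zero at the start; "moment": the same for the moment, N m; "opening": finger opening in m.
Only numpy, scipy, OpenCV 4.12 (cv2) and the standard library are available. Lean on these libraries where they do the work, as an engineer would, in place of code of your own. Each camera call takes 0.05 s, during which the arm holds its last target. There are 200 camera calls.

TASK

Set the gate receiver's channel and teach it the remote. With a fingertip, flick the flat star-shaped thumbwheel on the receiver counter-clockwise (seen from above), click by click, until its one long tooth points at the small index block on the receiver, never running past it; then press the button of the grey garage remote fully down where it lies and let it go. Do not lift or shift the remote, press it too early, or disturb the other things on the shelf.

Things in the scene. Friction and masses are not known exactly. Their poses are not given: they have to be found in the camera images.
- receiver: gate receiver screwed to the shelf: grey plastic box 132 (x) x 124 (y) x 34 mm high, with a flat black star wheel on top. Origin on the wheel's axis at the shelf surface, z up; the box spans x -56 to +76 mm. A small index block (12 x 10 mm, top 45 mm above the shelf) stands on it at x 61 to 73 mm, beyond the wheel's +x side
- wheel_hub (a point): point on the wheel's axis at the top of its hub, 51 mm above the shelf; fixed to the receiver, same axes. The wheel lies flat, axis vertical: hub radius 20 mm and 6 straight teeth 60 degrees apart, each 8 mm wide, 37 to 50 mm above the shelf (3 mm of air below them); five reach 44 mm from the axis, one 58 mm
- index_mark (a point): the index block's top edge nearest the wheel, 61 mm from the wheel's axis along the receiver's +x, 45 mm above the shelf
- long_tooth_tip (a point): end of the wheel's long tooth, 58 mm from the axis, 43.5 mm above the shelf; it turns with the wheel (x axis along the tooth, outward)
- wheel (a joint): turn of the wheel (rad), counter-clockwise from above positive; 0 = long tooth at the index block. A spring detent clicks every 60 degrees (1.047), a tooth always resting at the index; pushing a tooth near its end takes 2 to 4 N, and past half a click it snaps on by itself and stays. Starts 2, 3 or 4 clicks short (about -2.1, -3.1 or -4.2); end stops at -5.5 and 2.3
- remote: loose garage remote lying flat: grey plastic 96 (its x) x 48 (its y) x 18 mm, 90 g, with a small key eye at the -x end. Origin at the centre of its underside, z up
- button_top (a point): centre of the top of the remote's round button (20 mm across), 18 mm from the remote's centre towards its +x end; 25 mm above the shelf when up, so it stands 7 mm proud
- remote_button (a joint): button travel (m): 0 up, 0.005 fully down; a spring returns it; starts to move at about 1 N, fully down at about 3 N
- mate_cup: bystander: loose ceramic mate cup, 74 mm across, 80 mm high, origin at the centre of its foot
- straw: bystander: loose stainless straw lying on the shelf, about 190 mm long along its x, 14 mm high at most, origin near its middle
- house_keys: bystander: two flat steel keys on a loop, 75 mm long along its x from the loop (origin), 3 mm high
- coin_dish: bystander: ceramic bowl 100 mm across, 30 mm high, origin under its centre
- glasses_case: bystander: grey case 65 x 160 x 50 mm, origin under its centre
- padlock: bystander: brass padlock lying flat, 40 x 45 x 20 mm plus shackle to 50 mm along x, origin under its body's centre
- torch: bystander: torch standing upright, 38 mm across, 130 mm high, origin under its centre
Mind the look-alikes: they are no part of the job. Several things have the shape of the remote; the one meant has the colours described above.

How it is judged (in metres and radians):
On the way, in this order (a step that is already met when the one before it is completed fails the run):
1. the wheel's long tooth is clicked in at the index block, no finger on the wheel (value of joint wheel between -0.15 and 0.15 rad and contact force between wheel and the fingers below 0.1 N), for 0.2 s.
2. the remote's button is pressed down (4 mm or more of 5) with the wheel set (value of joint remote_button above 0.004 m and value of joint wheel between -0.15 and 0.15 rad), for 0.05 s.
At the end, for the whole second after the job is handed in: the wheel rests clicked in with its long tooth at the index block (within 0.15 rad), the remote's button is up again, and the remote lies flat and still within 25 mm of where it was (value of joint wheel between -0.15 and 0.15 rad and value of joint remote_button below 0.001 m and distance of remote from where it was at the start of the episode below 0.025 m and height (world z) of remote below 0.006 m and angle between remote's own z axis and vertical below 0.1 rad and linear speed of remote below 0.02 m/s); the robot touches nothing.
It fails at once if the wheel ran past the index by more than half a click (value of joint wheel above 0.6 rad).
It fails at once if the remote's button was pressed before the wheel was set (value of joint remote_button above 0.003 m and value of joint wheel below -0.3 rad).
It fails at once if the remote was lifted, tipped or shifted by more than 25 mm (height (world z) of remote above 0.01 m or angle between remote's own z axis and vertical above 0.35 rad or distance of remote from where it was at the start of the episode above 0.025 m).
It fails at once if another thing on the shelf was moved by more than 25 mm (distance of any of mate_cup, straw, house_keys, coin_dish, glasses_case, padlock, torch from where it was at the start of the episode above 0.025 m).
It also fails if it takes over 72 s, if anything falls off the work surface, if the arm or the gripper's body presses on something with over 40 N, if the wrist force passes 120 N, or if a joint passes its speed limit or range.

## Working session

There is one attempt and no reset: what is moved stays moved. The work goes in short steps, Python scripts to look and compute and a tool call to move; the robot and the scene stay as the last step left them, time stands still between calls to the robot, and variables do not carry over. Pictures are saved under pics/ and viewed, about 8 in all and at most 12, crops included, and the job is handed in when it is done.

Besides the shell and the picture viewer there is one more tool, called after ">>>" as a command line: name --argument value ..., lists and objects as JSON in quotes. apply_moves: Moves the arm, as the interface text tells. Its arguments: {"type":"object","properties":{"moves":{"type":"array","items":{"type":"array","items":{"type":"array","items":{"type":"number"}}}},"squeeze":{"type":"number"}},"required":["moves"]}

```bash
mkdir -p pics
cat > h.py <<'E'
import numpy as np, cv2
from bench import r, imaging, workorder
def snap(n,f):
    p,d=imaging.snapshot(n); cv2.imwrite('pics/%s.png'%f,p); np.save('pics/%s.npy'%f,d); return p,d
def px(n,u,v,d=None,z=None):
    c=imaging.camera_info(n); K=np.array(c['K']); T=np.linalg.inv(np.array(c['world_to_cam']))
    ray=np.linalg.inv(K)@[u,v,1]
    if z is not None:
        w=T[:3,:3]@ray; s=(z-T[2,3])/w[2]; return T[:3,3]+s*w
    return T[:3,:3]@(ray*d)+T[:3,3]
E
python3 - <<'E'
from h import *
for n in('top','side'):
    snap(n,n+'0'); c=imaging.camera_info(n); print(n,np.round(np.linalg.inv(np.array(c['world_to_cam'])),3),c['K'])
print(r.observe())
E
```

```text
top [[ 0.007 -0.996  0.083  0.453]
 [-1.    -0.005  0.021 -0.014]
 [-0.02  -0.084 -0.996  1.177]
 [ 0.     0.     0.     1.   ]] [[377.22010423   0.         316.48573324]
 [  0.         377.22010423 197.63659111]
 [  0.           0.           1.        ]]
side [[-0.875 -0.385  0.294  0.125]
 [-0.484  0.676 -0.556  0.776]
 [ 0.015 -0.628 -0.778  1.154]
 [ 0.     0.     0.     1.   ]] [[502.77426908   0.         314.79667949]
 [  0.         502.77426908 210.49275258]
 [  0.           0.           1.        ]]
{'time_s': 0.1, 'q': array([-8.61614196e+01,  1.48573187e+01,  8.80060389e+01,  5.65488964e-04,
        7.72340351e+01, -1.16192384e+01]), 'qd': array([-0.03396811, -0.02318981, -0.13853563,  0.01875718, -0.08952094,
       -0.04266878]), 'effort': array([ 2.68494819e-03, -4.46964741e+01, -2.91246468e+01, -2.24499890e-04,
        6.35084885e-03,  2.61556016e-05]), 'tcp_pos': array([ 0.14659491, -0.52973223,  0.30312809]), 'ee_rot': array([-1.79904714e+02, -2.01555472e-02,  1.54576766e+01]), 'wrist_force': array([0.37892761, 0.16718271, 0.56092136]), 'moment': array([ 0.0067998 ,  0.05240473, -0.002663  ]), 'opening': 0.08564481869533767}
```

View pics/top0.png

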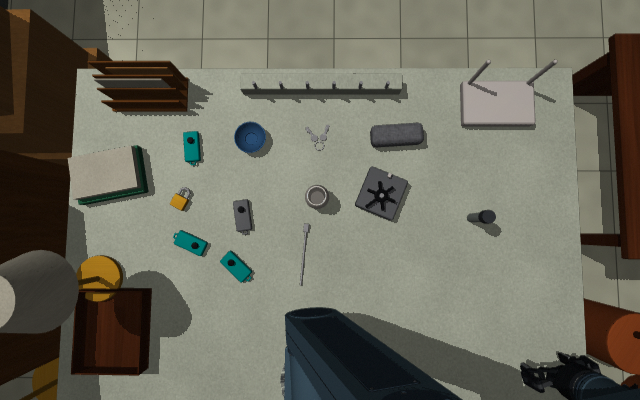

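View pics/side0.png

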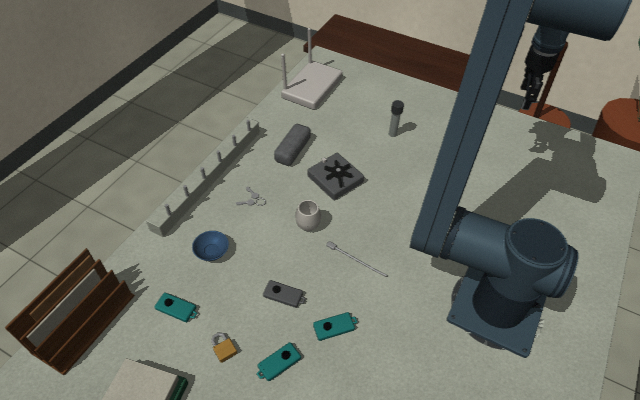

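The top view shows the receiver at about (382,194), the grey remote at (242,215) and the cup at (317,197). The side view agrees, with the receiver at (336,175) and the remote at (285,293). I'll enlarge both next.

Run:
```python
from h import *
p=cv2.imread('pics/top0.png'); s=cv2.imread('pics/side0.png')
a=cv2.resize(p[160:226,348:414],(396,396),interpolation=cv2.INTER_CUBIC)
b=cv2.resize(s[145:205,300:370],(420-24,340),interpolation=cv2.INTER_CUBIC)
c=cv2.resize(p[190:240,217:267],(396,396),interpolation=cv2.INTER_CUBIC)
o=np.hstack([a,c]); cv2.imwrite('pics/crop.png',o)
```

```text
(no output)
```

View pics/crop.png

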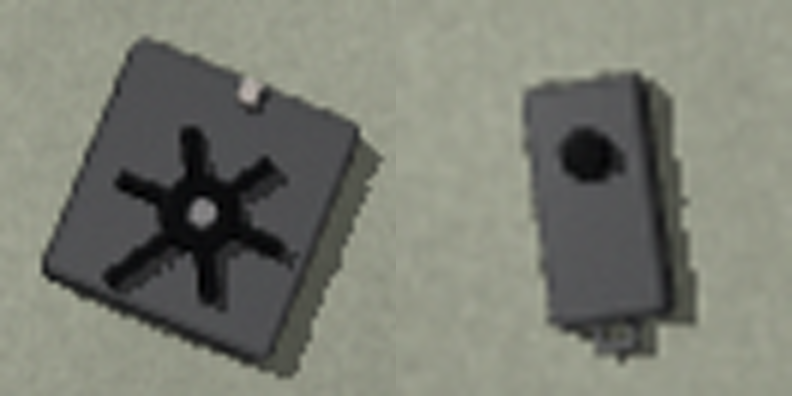

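The crop shows the hub at (202,212), the white index at (250,90), and what looks like the long tooth tip at (110,285). The teeth seem about 30° off the index direction, which doesn't fit the detent description. I'll check this with depth and the side view.

Run:
```python
from h import *
P,d=snap('top','top1'); S,ds=snap('side','side1')
hub=px('top',381.7,195.3,z=.051); idx=px('top',389.7,175,z=.045); print('hub',hub,'idx',idx, np.linalg.norm(idx-hub))
print(np.degrees(np.arctan2(*(idx-hub)[1::-1])))
for c in [(145,38),(358,130),(270,360),(45,270)]: print('corner',px('top',348+c[0]/6,160+c[1]/6,z=.034)[:2]-hub[:2])
# rectify both views on z=.05 plane around hub, 0.4mm/px, up = world x, left = world y
N=400;g=.4e-3
ii,jj=np.mgrid[:N,:N]; X=hub[0]+(N/2-ii)*g; Y=hub[1]+(N/2-jj)*g
out=[]
for n,im in(('top',P),('side',S)):
    c=imaging.camera_info(n); M=np.array(c['world_to_cam']); K=np.array(c['K'])
    q=np.einsum('ij,jkl->ikl',M[:3,:3],np.stack([X,Y,0*X+.05]))+M[:3,3,None,None]
    uv=np.einsum('ij,jkl->ikl',K,q/q[2]); out.append(cv2.remap(im,uv[0].astype('f4'),uv[1].astype('f4'),cv2.INTER_CUBIC))
o=np.hstack(out); cv2.imwrite('pics/rect.png',cv2.convertScaleAbs(o,alpha=1.8,beta=10))
```

```text
hub [ 0.55578241 -0.18576864  0.051     ] idx [ 0.6178981  -0.21119679  0.045     ] 0.06738656721657496
-22.262599201983875
corner [0.09019877 0.02573492]
corner [ 0.04349984 -0.08150759]
corner [-0.07302679 -0.03595501]
corner [-0.0283485   0.07675045]
```

View pics/rect.png

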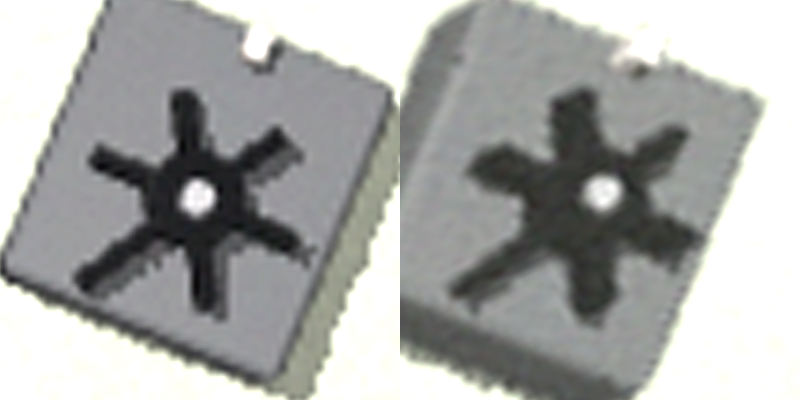

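The wheel axis is at (0.556, -0.186) and the receiver's yaw is about -22°. In the rectified view the hub is at (197,196) and the long tooth tip at (82,285), which is about -3.66 rad. That is 3.5 clicks short, half a click off the stated rest positions, so I'll check after every flick. Next I'll locate the remote and plan the approach.

```bash
cat >> h.py <<'E'
from scipy.spatial.transform import Rotation as Ro
def go(pos,yaw):  # shift/turn in move units to a tool-down pose, from the measured one
    s=r.observe(); R0=Ro.from_euler('xyz',s['ee_rot'],degrees=True); R1=Ro.from_euler('xyz',[180,0,yaw],degrees=True)
    t=np.degrees((R0.inv()*R1).as_rotvec())/5; x=R0.inv().apply(np.array(pos)-s['tcp_pos'])*100
    print('turn',np.round(t,2),'shift cm',np.round(x,2))
E
python3 - <<'E'
from h import *
f=lambda x,y:(217+(x-396)/7.92,190+y/7.92)
b=px('top',*f(587,155),z=.025); print('button',b)
C=np.array([px('top',*f(*c),z=.018)[:2] for c in[(525,88),(638,75),(665,308),(552,318)]]); print(C, C.mean(0), np.linalg.norm(C-np.roll(C,1,0),axis=1))
v=b[:2]-C.mean(0); print(np.linalg.norm(v),np.degrees(np.arctan2(v[1],v[0])))
print('cup',px('top',317,190,z=.08),'case',px('top',397,135,z=.05),'torch',px('top',487,216,z=.13),r.observe()['time_s'])
go([.514,-.223,.20],0)
E
```

```text
button [0.51206748 0.24063892 0.025     ]
[[0.53848559 0.26713157]
 [0.54380721 0.22291767]
 [0.45319103 0.21040356]
 [0.44902917 0.25434443]] [0.49612825 0.23869931] [0.09036571 0.044533   0.0914762  0.04413753]
0.01605680718694309 6.938080182549044
cup [0.56778231 0.00704642 0.08      ] case [ 0.73939608 -0.23350092  0.05      ] torch [ 0.49287566 -0.46182209  0.13      ] 0.2
turn [-0.01 -0.    3.09] shift cm [ 43.59 -19.77  10.37]
```

>>> apply_moves --moves '[[[0,0,0.5,5,-2.3,0.5,0],[0,0,1,10,-4.6,1,0],[0,0,1.5,15.5,-7,2,0],[0,0,2,21,-9.5,3.5,0],[0,0,2.5,26.5,-12,5,0],[0,0,3.09,32,-14.5,7,0],[0,0,3.09,37.5,-17,9,0],[0,0,3.09,43.6,-19.8,10.4,0]]]'

```text
time_s: 1.2
tcp_pos: [0.5089, -0.2267, 0.2006]
ee_rot: [-180.0, 0.0, -0.0]
wrist_force: [0.3, 0.1, 0.1]
opening: 0.0856
```

>>> apply_moves --moves '[[[0,0,0,0,0,1,0],[0,0,0,0,0,3,0],[0,0,0,0,0,5,0],[0,0,0,0,0,5.5,0],[0,0,0,0,0,5.5,0]]]'

```text
time_s: 1.82
tcp_pos: [0.5074, -0.2288, 0.1467]
ee_rot: [-180.0, 0.0, -0.0]
wrist_force: [0.1, 0.1, -0.2]
opening: 0.0852
```

Run:
```python
from h import *
S,d=snap('side','side2'); T,dt=snap('top','top2'); s=r.observe(); print(s['tcp_pos'],s['ee_rot'],s['wrist_force'],s['opening'],s['time_s'])
cv2.imwrite('pics/s2.png',np.hstack([cv2.resize(S[115:215,270:400],(520,400),interpolation=cv2.INTER_CUBIC),cv2.resize(T[150:240,350:410],(266,400),interpolation=cv2.INTER_CUBIC)]))
```

```text
[ 0.50800375 -0.22895283  0.14748664] [ 1.79951283e+02 -6.20726439e-02 -2.33627592e-02] [ 0.28583982 -0.20426946 -0.09890391] 0.08550312631627377 1.925
```

View pics/s2.png

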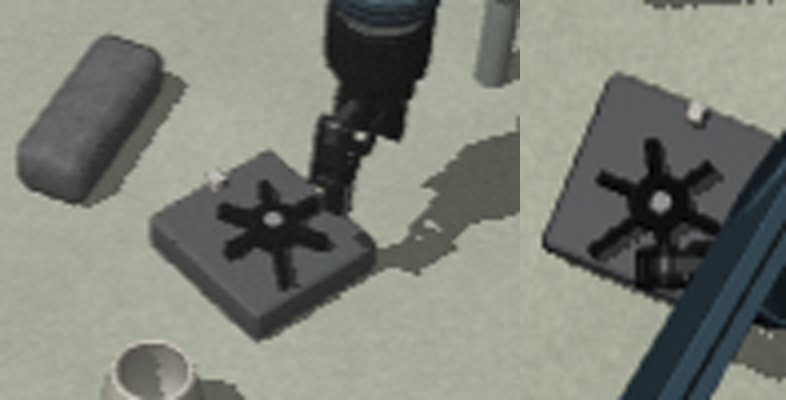

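The side crop shows the open gripper just above the receiver, with the nearer fingertip at about (345,205). I'll use depth to get the fingertip height and extents.

```bash
cat >> h.py <<'E'
def cloud(n,d):
    v,u=np.nonzero(d>0); c=imaging.camera_info(n); K=np.array(c['K']); T=np.linalg.inv(np.array(c['world_to_cam']))
    q=np.linalg.inv(K)@np.stack([u,v,np.ones_like(u)])*d[v,u]; return (T[:3,:3]@q).T+T[:3,3]
E
python3 - <<'E'
from h import *
for n in('side2','top2'):
    P=cloud(n[:-1],np.load(f'pics/{n}.npy')); c=np.array([.508,-.229])
    Q=P[(abs(P[:,0]-c[0])<.03)&(abs(P[:,1]-c[1])<.075)&(P[:,2]>.056)&(P[:,2]<.15)]
    for sgn in(1,-1):
        A=Q[(Q[:,1]-c[1])*sgn>.02]
        for a,b in((.056,.07),(.07,.08),(.08,.09),(.09,.1),(.1,.15)):
            B=A[(A[:,2]>=a)&(A[:,2]<b)]
            if len(B)>2: print(n,sgn,a,len(B),'x',np.round(B[:,0].min()-c[0],4),np.round(B[:,0].max()-c[0],4),'y',np.round(B[:,1].min()-c[1],4),np.round(B[:,1].max()-c[1],4),'zmin',B[:,2].min().round(4))
E
```

```text
side2 1 0.09 13 x -0.0104 0.0033 y 0.0401 0.0578 zmin 0.0905
side2 1 0.1 103 x -0.0172 0.0127 y 0.0243 0.0743 zmin 0.1002
side2 -1 0.08 5 x -0.0084 0.0042 y -0.0469 -0.0429 zmin 0.0849
side2 -1 0.09 13 x -0.0099 0.0066 y -0.0484 -0.0404 zmin 0.0902
side2 -1 0.1 43 x -0.0149 0.0054 y -0.0551 -0.0308 zmin 0.1004
top2 1 0.1 27 x -0.0142 0.0099 y 0.0414 0.0736 zmin 0.1238
```

>>> apply_moves --moves '[[[0,0,0,0.6,-0.6,0,0],[0,0,0,0.6,-0.6,1.5,0],[0,0,0,0.6,-0.6,3,0],[0,0,0,0.6,-0.6,3.6,0],[0,0,0,0.6,-0.6,4.1,0],[0,0,0,0.6,-0.6,4.5,0],[0,0,0,0.6,-0.6,4.6,0]]]'

```text
time_s: 2.8
tcp_pos: [0.5138, -0.2223, 0.1005]
ee_rot: [-180.0, 0.0, 0.0]
wrist_force: [0.8, 0.6, 0.1]
opening: 0.0856
```

No contact so far. I'll start the flick in world -y (tool +y).

>>> apply_moves --moves '[[[0,0,0,0,0.4,0,0],[0,0,0,0,0.8,0,0],[0,0,0,0,1.0,0,0],[0,0,0,0,1.2,0,0]]]'

```text
time_s: 3.3
tcp_pos: [0.5139, -0.2346, 0.1008]
ee_rot: [180.0, -0.0, -0.0]
wrist_force: [0.2, 0.3, 0.1]
opening: 0.0855
```

```bash
cat >> h.py <<'E'
hub=np.array([.5558,-.1858])
def rect(f,n=('side','top')):
    N=400;g=.4e-3; ii,jj=np.mgrid[:N,:N]; X=hub[0]+(N/2-ii)*g; Y=hub[1]+(N/2-jj)*g; out=[]
    for k in n:
        im,d=snap(k,f+k); c=imaging.camera_info(k); M=np.array(c['world_to_cam']); K=np.array(c['K'])
        q=np.einsum('ij,jkl->ikl',M[:3,:3],np.stack([X,Y,0*X+.05]))+M[:3,3,None,None]
        uv=np.einsum('ij,jkl->ikl',K,q/q[2]); o=cv2.remap(im,uv[0].astype('f4'),uv[1].astype('f4'),cv2.INTER_CUBIC)
        out.append(cv2.convertScaleAbs(o,alpha=1.8,beta=10))
    cv2.imwrite(f'pics/{f}.png',np.hstack(out)); return out
E
python3 -c "
from h import *
rect('r3'); print(r.observe()['wrist_force'])"
```

```text
[0.29013221 0.5864157  0.58279486]
```

View pics/r3.png

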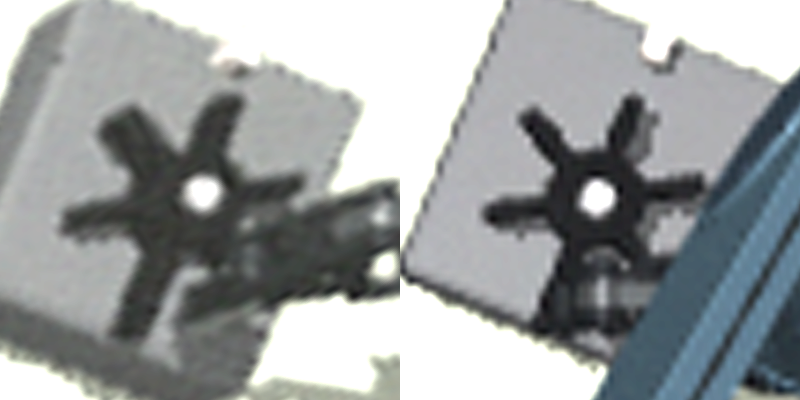

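The wheel snapped on: a tooth now points at the index, with the tooth at (635,100) and the block at (660,50). The long tooth is at about 158° world, so the wheel is 3 clicks short. I'll repeat the stroke once: lift, back, down, push.

>>> apply_moves --moves '[[[0,0,0,0,0,-2.2,0],[0,0,0,0,0,-2.2,0],[0,0,0,0,-3.9,-2.2,0],[0,0,0,0,-3.9,-1.5,0],[0,0,0,0,-3.9,0,0],[0,0,0,0,-2.5,0,0],[0,0,0,0,-1.2,0,0],[0,0,0,0,0,0,0]]]'

```text
time_s: 4.4
tcp_pos: [0.5141, -0.2363, 0.1007]
ee_rot: [179.9, -0.0, -0.1]
wrist_force: [0.8, -0.5, -0.1]
opening: 0.0856
```

>>> apply_moves --moves '[[[0,0,0,0,0.2,0,0],[0,0,0,0,0.2,0,0],[0,0,0,0,0.2,-2.2,0],[0,0,0,0,0.2,-2.2,0],[0,0,0,0,-3.9,-2.2,0],[0,0,0,0,-3.9,-2.2,0]]]'

```text
time_s: 5.15
tcp_pos: [0.5131, -0.1926, 0.1219]
ee_rot: [-179.9, 0.1, 0.2]
wrist_force: [0.2, -0.7, -0.3]
opening: 0.0855
```

```bash
python3 -c "
from h import *
rect('r4'); s=r.observe(); print(s['wrist_force'],s['tcp_pos'])"
```

```text
[0.67446894 0.09581316 0.18584976] [ 0.5139162  -0.19492908  0.12236329]
```

View pics/r4.png

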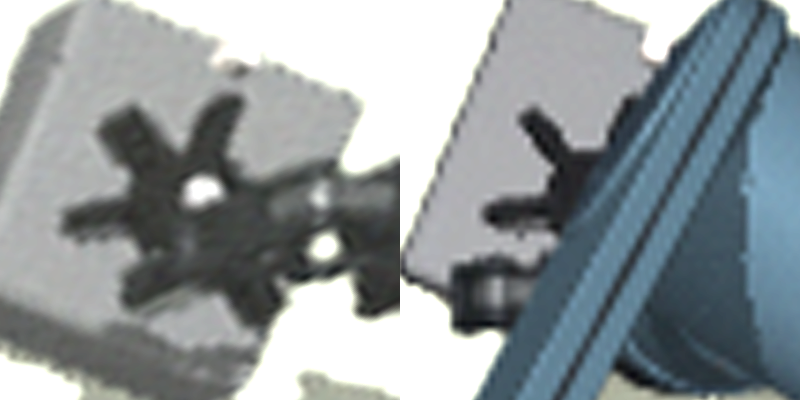

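The long tooth has left 158° and a tooth again sits at the index at (225,105), so the wheel should be 2 clicks short. I'll do the next click, then retreat for a clear view.

>>> apply_moves --moves '[[[0,0,0,0,0,1.2,0],[0,0,0,0,0,2.2,0],[0,0,0,0,1.4,2.2,0],[0,0,0,0,2.7,2.2,0],[0,0,0,0,3.9,2.2,0],[0,0,0,0,4.1,2.2,0],[0,0,0,0,4.1,2.2,0]]]'

```text
time_s: 6.12
tcp_pos: [0.5142, -0.2371, 0.1011]
ee_rot: [179.9, -0.1, -0.0]
wrist_force: [0.1, 0.4, -0.6]
opening: 0.0855
```

>>> apply_moves --moves '[[[0,0,0,0,0,-2.2,0],[0,0,0,0,0,-2.2,0],[0,0,0,-5,-2,-4,0],[0,0,0,-10,-4.1,-4,0],[0,0,0,-10,-4.1,-4,0]]]'

```text
time_s: 6.75
tcp_pos: [0.4095, -0.192, 0.1393]
ee_rot: [-179.8, 0.3, 0.0]
wrist_force: [0.3, -0.3, 0.4]
opening: 0.0853
```

```bash
python3 -c "
from h import *
rect('r5'); s=r.observe(); print(s['wrist_force'],s['tcp_pos'])"
```

```text
[-0.30447109  0.16579932 -0.07675135] [ 0.41387155 -0.1952075   0.14066938]
```

View pics/r5.png

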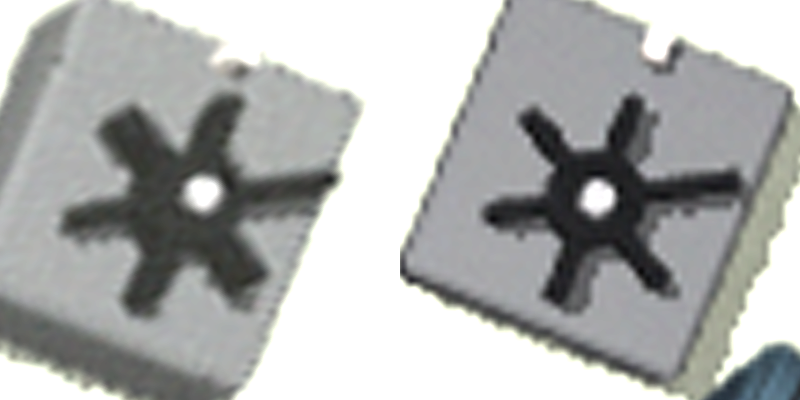

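The view is clear: the long tooth points right with its tip at (738,183), exactly one click short. I'll do the final identical click.

>>> apply_moves --moves '[[[0,0,0,5,0,0,0],[0,0,0,10,0,1,0],[0,0,0,10,0,2,0],[0,0,0,10,0,4,0],[0,0,0,10,1.4,4,0],[0,0,0,10,2.7,4,0],[0,0,0,10,3.9,4,0],[0,0,0,10,4.1,4,0]]]'

```text
time_s: 7.85
tcp_pos: [0.5148, -0.2387, 0.1018]
ee_rot: [179.9, -0.2, -0.1]
wrist_force: [-0.5, 0.3, -0.5]
opening: 0.0856
```

>>> apply_moves --moves '[[[0,0,0,0,0,0,0],[0,0,0,0,0,-2.2,0],[0,0,0,0,0,-2.2,0],[0,0,0,-5,-2,-4,0],[0,0,0,-10,-4.1,-5,0],[0,0,0,-10,-4.1,-5,255],[0,0,0,-10,-4.1,-5,255]]]'

```text
time_s: 8.72
tcp_pos: [0.4145, -0.1957, 0.1509]
ee_rot: [179.9, -0.1, 0.0]
wrist_force: [-0.5, -1.0, -0.3]
opening: 0.0515
```

```bash
python3 -c "
from h import *
rect('r6'); s=r.observe(); print(s['wrist_force'],s['tcp_pos'])
go([.45,.10,.22],7); go([.512,.2405,.16],7)"
```

```text
[-0.38265051 -1.02395093 -0.05857995] [ 0.41502517 -0.19605772  0.15071439]
turn [ 0.01 -0.01 -1.4 ] shift cm [  3.52 -29.6   -6.95]
turn [ 0.01 -0.01 -1.4 ] shift cm [  9.71 -43.65  -0.96]
```

View pics/r6.png

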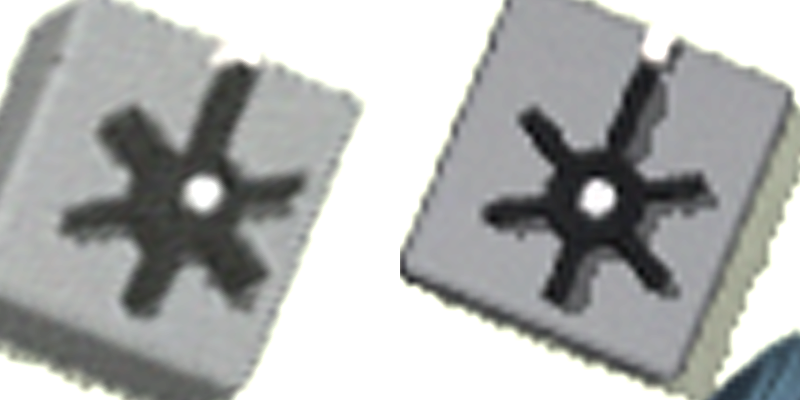

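The long tooth meets the index block at (655,65). Now to the remote: I'll close the gripper and travel high, past the cup.

>>> apply_moves --moves '[[[0,0,0,0,0,-4,255],[0,0,-0.4,1,-5.5,-7,255],[0,0,-0.8,2,-11.5,-7,255],[0,0,-1.4,3,-17.5,-7,255],[0,0,-1.4,4,-23.5,-7,255],[0,0,-1.4,5,-29.5,-7,255],[0,0,-1.4,7,-35,-6,255],[0,0,-1.4,9,-40,-5,255]]]'

```text
time_s: 9.82
tcp_pos: [0.5052, 0.2074, 0.2002]
ee_rot: [180.0, -0.1, 7.1]
wrist_force: [1.4, -1.5, 0.4]
opening: 0.0001
```

```bash
python3 -c "
from h import *
print(r.observe()['opening']); go([.512,.2405,.125],7)"
```

```text
6.48767220393875e-05
turn [ 0.   -0.01  0.02] shift cm [ 1.07 -3.2   7.52]
```

>>> apply_moves --moves '[[[0,0,0,1.1,-3.2,2,255],[0,0,0,1.1,-3.2,5,255],[0,0,0,1.1,-3.2,7.5,255],[0,0,0,1.1,-3.2,7.5,255]]]'

```text
time_s: 10.32
tcp_pos: [0.5101, 0.238, 0.1231]
ee_rot: [180.0, 0.3, 7.0]
wrist_force: [0.7, -0.1, 0.2]
opening: 0.0001
```

Run:
```python
from h import *
S,d=snap('side','side7'); T,dt=snap('top','top7'); s=r.observe(); print(s['tcp_pos'],s['wrist_force'],s['time_s'])
P=cloud('side',d); c=s['tcp_pos']; Q=P[(abs(P[:,:2]-c[:2])<.03).all(1)&(P[:,2]>.035)&(P[:,2]<.1)]; B=Q[Q[:,2]<.075]
print('tip', Q[:,2].min(), B.min(0),B.max(0))
cv2.imwrite('pics/s7.png',np.hstack([cv2.resize(S[235:335,235:335],(400,400),interpolation=cv2.INTER_CUBIC),cv2.resize(T[170:250,200:280],(400,400),interpolation=cv2.INTER_CUBIC)]))
```

```text
[0.51159652 0.23808743 0.12575238] [-0.1258968   0.17379785  1.04575905] 10.425
tip 0.053148967907740596 [0.49811263 0.23111597 0.05314897] [0.50637194 0.25182616 0.07488527]
```

View pics/s7.png

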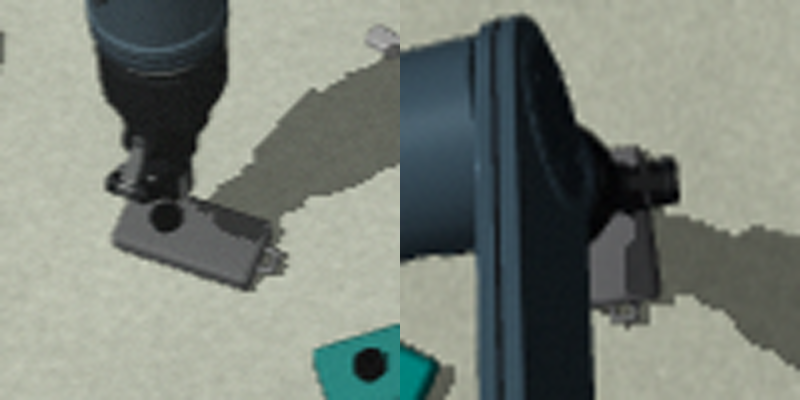

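The side crop shows the button at (166,217), just below the fingertip. I'll cross-check its position from the side camera.

```bash
python3 -c "
from h import *
print(px('side',235+166/4,235+217/4,z=.025)); go([.512,.2405,.100],7)"
```

```text
[0.5109879  0.24529693 0.025     ]
turn [-0. -0.  0.] shift cm [ 0.07 -0.23  2.58]
```

The two cameras agree to 5 mm. I'll use y = 0.242 and press slowly, watching the force.

>>> apply_moves --moves '[[[0,0,0,0,-0.4,1.5,255],[0,0,0,0,-0.4,2.4,255],[0,0,0,0,-0.4,2.7,255],[0,0,0,0,-0.4,2.9,255],[0,0,0,0,-0.4,3.1,255],[0,0,0,0,-0.4,3.1,255]]]'

```text
time_s: 11.18
tcp_pos: [0.5102, 0.2417, 0.0948]
ee_rot: [-180.0, 0.0, 7.0]
wrist_force: [-1.4, 0.1, 1.7]
opening: 0.0
```

>>> apply_moves --moves '[[[0,0,0,0,0,0.1,255],[0,0,0,0,0,0.2,255],[0,0,0,0,0,0.2,255]]]'

```text
time_s: 11.55
tcp_pos: [0.5103, 0.2417, 0.0927]
ee_rot: [180.0, -0.0, 7.0]
wrist_force: [-1.5, -1.3, 1.3]
opening: 0.0002
```

>>> apply_moves --moves '[[[0,0,0,0,0,0.1,255],[0,0,0,0,0,0.1,255]]]'

```text
time_s: 11.8
tcp_pos: [0.5103, 0.2418, 0.0925]
ee_rot: [180.0, -0.0, 7.0]
wrist_force: [-3.7, -1.2, 9.1]
opening: -0.0002
```

```bash
python3 -c "
from h import *
print(np.mean([ (imaging.snapshot('side'),r.observe()['wrist_force'][2])[1] for _ in range(4)]), r.observe()['tcp_pos'])"
```

```text
9.25860443572215 [0.51032982 0.24175394 0.09248153]
```

The force jumped to 9 N with the tip at 19.5 mm, so the button is on its stop. I'll release straight up and move clear.

>>> apply_moves --moves '[[[0,0,0,0,0,-0.5,255],[0,0,0,0,0,-1.5,255],[0,0,0,0,0,-4,255],[0,0,0,0,0,-8,255],[0,0,0,-5,0,-13,255],[0,0,0,-10,4,-14,255],[0,0,0,-14,8,-14,255],[0,0,0,-14,8,-14,255]]]'

```text
time_s: 13.0
tcp_pos: [0.3781, 0.1435, 0.232]
ee_rot: [180.0, 0.0, 6.9]
wrist_force: [0.4, 1.2, 0.2]
opening: -0.0002
```

Run:
```python
from h import *
T,dt=snap('top','top8'); S,d=snap('side','side8'); s=r.observe(); print(s['tcp_pos'],s['wrist_force'],s['qd'].round(2),s['time_s'])
cv2.imwrite('pics/s8.png',np.hstack([S[60:400,60:460],T[60:400,150:530]]))
d0=np.load('pics/side0.npy')
for dd in(d0,d):
    P=cloud('side',dd); A=P[np.hypot(P[:,0]-.5115,P[:,1]-.243)<.006]; B=P[(abs(P[:,0]-.498)<.06)&(abs(P[:,1]-.239)<.04)&(P[:,2]>.014)&(P[:,2]<.03)]
    print('button z',np.median(A[:,2]),'remote mean',B.mean(0),len(B))
```

```text
[0.38148331 0.1449944  0.23252392] [-0.47899533  0.03792134 -0.22259165] [ 1.07  2.   -2.18  0.16 -0.28  0.23] 13.1
button z 0.023165017549671596 remote mean [0.49517605 0.24201435 0.0178348 ] 539
button z 0.0231651961474032 remote mean [0.49513062 0.24173093 0.0178253 ] 532
```

View pics/s8.png

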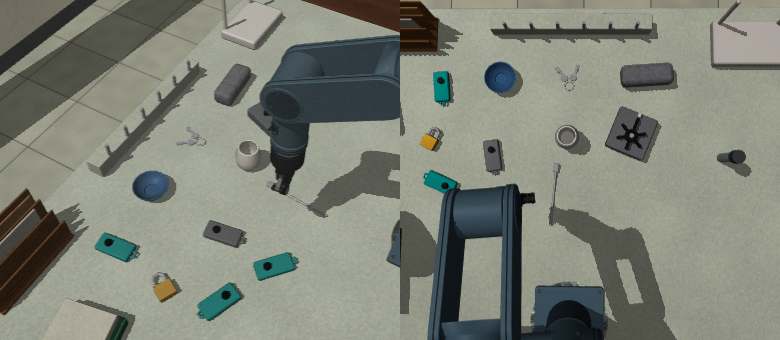

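The picture shows the long tooth still at the index, at about (638,117). The remote at (492,155) is unmoved with its button back up, the bystanders are in place and the arm is clear. I'll hand it in.

```bash
python3 -c "
from h import *
workorder.close_job(); s=r.observe(); print(s['time_s'],s['wrist_force'])"
```

```text
the job is handed in; nothing more can be done
the job is handed in; nothing more can be done
```

The wheel is set with its long tooth at the index block. I pressed the remote's button once, fully down, then released it. I handed the job in at about 13 s of robot time and got no verdict back.

- **Wheel:** I flicked it counter-clockwise with one open finger in four strokes. It first stood about half a click off the stated rest positions (about -3.66 rad). The first, short push clicked it to 3 clicks short, and three equal flicks did the rest. I took a picture after each one. With the finger clear, both cameras showed the long tooth at the block, and it still looked so in the last picture.
- **Remote:** I pressed with the closed fingertips until the force rose to about 9 N with the tip 19.5 mm above the shelf, so the button was on its stop. In the last depth reading the button top was at its starting height (23.2 mm, against the 25 mm given) and the remote had moved less than 1 mm.
- **Other things on the shelf:** they looked unmoved in the last picture, judged by eye only. The arm was clear of everything.
- **Disagreements:** the two cameras placed the button about 5 mm apart in y, so I pressed between the two. From pixels the remote measured about 91 x 44 mm instead of 96 x 48 mm. Neither caused trouble.

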